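Stroke the sealing plugs home along a manifold

TASK

The sealing plugs of the curved blue manifold stand proud. With the fingers closed, run the fingertips lightly along the row in one stroke from the red plug to the far end, staying down close to the metal between plugs, so that each plug in turn is pushed home, nearly level with the top. Do not press hard, do not pull any plug up, leave the bolt, the brass nipple and the blue tin where they stand, and finish clear of everything.

Things in the scene. Friction and masses are not known exactly. Their poses are not given: they have to be found in the camera images.
- manifold: curved blue cast manifold fixed to the bench: bar 56 mm wide, flat level top 36 mm up, bent in an arc of 200 mm radius; five plugged bores along the middle of its top, 56 mm apart. Origin: on its underside under the middle bore; x points to the outer (bulging) side of the arc, y along the row towards the red plug, z up. Low bolting lugs at its foot. Behind it the window bars stand at x = 0.62, from 0.25 m up.
- plug0 (a joint): how far the red plug 0 (the red one, at the start of the row) is pushed in, m. A slippery shallow dome 36 mm across: at 0 its crown stands 6.5 mm above the flat top, at 0.006 it is fully home with its crown 0.5 mm above it. Slides vertically with about 2 N of friction, no spring, stays where left; negative = pulled up.
- bore0 (a point): centre of the bore of the red plug 0, on the flat top of the manifold (36 mm above the bench); it does not move with the plug
- plug1 (a joint): how far the yellow plug 1 (second in the row) is pushed in, m. A slippery shallow dome 36 mm across: at 0 its crown stands 6.5 mm above the flat top, at 0.006 it is fully home with its crown 0.5 mm above it. Slides vertically with about 2 N of friction, no spring, stays where left; negative = pulled up.
- bore1 (a point): centre of the bore of the yellow plug 1, on the flat top of the manifold (36 mm above the bench); it does not move with the plug
- plug2 (a joint): how far the yellow plug 2 (third, in the middle) is pushed in, m. A slippery shallow dome 36 mm across: at 0 its crown stands 6.5 mm above the flat top, at 0.006 it is fully home with its crown 0.5 mm above it. Slides vertically with about 2 N of friction, no spring, stays where left; negative = pulled up.
- bore2 (a point): centre of the bore of the yellow plug 2, on the flat top of the manifold (36 mm above the bench); it does not move with the plug
- plug3 (a joint): how far the yellow plug 3 (fourth) is pushed in, m. A slippery shallow dome 36 mm across: at 0 its crown stands 6.5 mm above the flat top, at 0.006 it is fully home with its crown 0.5 mm above it. Slides vertically with about 2 N of friction, no spring, stays where left; negative = pulled up.
- bore3 (a point): centre of the bore of the yellow plug 3, on the flat top of the manifold (36 mm above the bench); it does not move with the plug
- plug4 (a joint): how far the yellow plug 4 (fifth and last) is pushed in, m. A slippery shallow dome 36 mm across: at 0 its crown stands 6.5 mm above the flat top, at 0.006 it is fully home with its crown 0.5 mm above it. Slides vertically with about 2 N of friction, no spring, stays where left; negative = pulled up.
- bore4 (a point): centre of the bore of the yellow plug 4, on the flat top of the manifold (36 mm above the bench); it does not move with the plug
- gap0 (a point): point on the flat top of the manifold, on the arc halfway between plugs 0 and 1
- gap1 (a point): point on the flat top of the manifold, on the arc halfway between plugs 1 and 2
- gap2 (a point): point on the flat top of the manifold, on the arc halfway between plugs 2 and 3
- gap3 (a point): point on the flat top of the manifold, on the arc halfway between plugs 3 and 4
- bolt: bystander: loose steel hexagon bolt, 19x22x53 mm, standing on its head; origin at the centre of its underside
- nipple: bystander: loose brass pipe nipple with a hexagon, 30x34x38 mm, standing; origin at the centre of its underside
- grease_tin: bystander: loose blue round tin, 74 mm across and 74 mm high; origin at the centre of its underside

How it is judged (in metres and radians):
On the way, in this order (a step that is already met when the one before it is completed fails the run):
1. plug 0 is pushed home (at least 3.5 of its 6 mm in) (value of joint plug0 above 0.0035 m), for 0.05 s.
2. the fingertips pass low (within about 15 mm of the top) over the gap between plugs 0 and 1 (horizontal distance between the grasp point and gap0 below 0.016 m and z of the grasp point in the frame of gap0 below 0.034 m), for 0.05 s.
3. plug 1 is pushed home (at least 3.5 of its 6 mm in) (value of joint plug1 above 0.0035 m), for 0.05 s.
4. the fingertips pass low (within about 15 mm of the top) over the gap between plugs 1 and 2 (horizontal distance between the grasp point and gap1 below 0.016 m and z of the grasp point in the frame of gap1 below 0.034 m), for 0.05 s.
5. plug 2 is pushed home (at least 3.5 of its 6 mm in) (value of joint plug2 above 0.0035 m), for 0.05 s.
6. the fingertips pass low (within about 15 mm of the top) over the gap between plugs 2 and 3 (horizontal distance between the grasp point and gap2 below 0.016 m and z of the grasp point in the frame of gap2 below 0.034 m), for 0.05 s.
7. plug 3 is pushed home (at least 3.5 of its 6 mm in) (value of joint plug3 above 0.0035 m), for 0.05 s.
8. the fingertips pass low (within about 15 mm of the top) over the gap between plugs 3 and 4 (horizontal distance between the grasp point and gap3 below 0.016 m and z of the grasp point in the frame of gap3 below 0.034 m), for 0.05 s.
9. plug 4 is pushed home (at least 3.5 of its 6 mm in) (value of joint plug4 above 0.0035 m), for 0.05 s.
At the end, for the whole second after the job is handed in: All five plugs are at rest and at least 3.5 of their 6 mm in (crowns at most 3 mm above the flat top), pushed in order from the red one in one low stroke; the bolt, nipple and tin are within 20 mm of where they stood (value of joint each of plug0, plug1, plug2, plug3, plug4 above 0.0035 m and velocity of joint plug0 between -0.002 and 0.002 m/s and velocity of joint plug1 between -0.002 and 0.002 m/s and velocity of joint plug2 between -0.002 and 0.002 m/s and velocity of joint plug3 between -0.002 and 0.002 m/s and velocity of joint plug4 between -0.002 and 0.002 m/s and distance of each of bolt, nipple, grease_tin from where it was at the start of the episode below 0.02 m); the robot touches nothing.
It fails at once if a plug is pulled up out of its bore by more than 3 mm (value of joint any of plug0, plug1, plug2, plug3, plug4 below -0.003 m).
It fails at once if the fingers press on the manifold or its plugs with more than 40 N (contact force between the fingers and manifold above 40 N).
It fails at once if the bolt, nipple or tin is moved more than 20 mm or lifted 10 mm (height (world z) of any of bolt, nipple, grease_tin above 0.01 m or distance of any of bolt, nipple, grease_tin from where it was at the start of the episode above 0.02 m).
It also fails if it takes over 48 s, if anything falls off the work surface, if the arm or the gripper's body presses on something with over 40 N, if the wrist force passes 120 N, or if a joint passes its speed limit or range.

ROBOT

A 7-joint arm with a two-finger parallel gripper is mounted at the origin on the work surface; the furniture and walls round the work are solid. World frame = base frame: x ahead of the robot, y to its left, z up, the work surface at z = 0. Lengths are in m, angles in degrees, forces in N, time in s.
With the tool pointing down it reaches from about 0.425 to 0.875 m from the base axis. Payload 4.7 kg.
Tool frame: the origin (TCP) lies midway between the tips of the shut fingers; the grasp point (between the pads) lies 19 mm behind it; z points along the fingers, y is the line along which they close (so a half turn about z gives the same grasp; the last joint's range is limited). The gripper opens to 87 mm and grips with 3 to 60 N. Pads are 19 mm wide; open, the fingers measure 117 mm over their backs; the gripper's body (75 mm by 190 mm) begins 51 mm behind the grasp point.
Start: joints at [66.87, 18.392, -4.016, 83.108, 1.295, 78.541, -3.26], TCP at [0.264, -0.594, 0.223] pointing down, gripper open.
Joint ranges: [-163.93, 163.93], [-17.29, 119.83], [-79.2, 71.16], [3.27, 140.29], [-89.18, 269.18], [5.43, 117.66], [-154.24, 154.24]. Speed limits (degrees/s): [147.25, 147.25, 180, 180, 180, 180, 180].

INTERFACE

Orientations are given as a 3x3 rotation matrix whose columns are the frame's x, y, z axes.
In Python, from station import ctrl, snapshot gives the robot as it stands.
- The arm moves only by the tool play_rows, never from a script. Its argument "plan" is one flat list of numbers, 5 for each row, row after row: the shift along the tool's x, y, z in m, then the turn about the tool's z in degrees, then the closure, from -1 (fully open) to 1 (shut), so that 0 is half open. In form: [dx, dy, dz, turn, jaw, dx, dy, dz, turn, jaw, ...]. A call has 1 to 5 rows; each row is the pose to reach, as a shift and turn from the pose commanded when the call began, along the tool's axes at that moment; what a row does not reach only later rows make up. A row lasts 1/8 s, in which the tool goes at most 62.5 mm and 10.7 degrees, less where a joint would pass 70% of its speed; a pose out of reach is approached as far as the arm can. A call with a gripper value outside its range is refused whole. The fingers move at their own pace and stop on an object; "grip_force" is the grip in N (left out, the last holds). Time passes only in rows, so rows that repeat a pose let the fingers close. It gives the time, the measured TCP pose, the force, the opening and the grip force at its end, in the units of the state.
- ctrl.get_obs(): the state, without advancing time (a new reading comes with each control period).
- snapshot(name): name is "scene" or "side" or "wrist"; returns a dict with "pixels" (480x640x3 uint8, red, green, blue), "intrinsics" (3x3 intrinsics, pixels), "k1" (the pictures are not rectified: a ray, as slopes to the right and down, at radius r is drawn at 1 + k1 r^2 times it, then the intrinsics apply), "extrinsics" (4x4, takes a point from camera to world coordinates). Camera axes: x right, y down, z forward; pixel columns grow to the right and rows downward; lengths in m; the calibration is good to about 2 mm. A picture is of the moment at which its call begins. There is no depth.
- ctrl.sign_off(): hands the job in; it is judged then, once.
The state is a dict: "time_s": time; "qpos": joint angles; "joint_velocities": joint speeds; "joint_efforts": joint torques, N m; "tool_pos": TCP position; "ee_rot": TCP orientation; "wrist_force": force on the tool from outside, world axes, zero at the start; "ft_torque": the same for the moment, N m; "gripper_width": opening from 0.0 (shut) to 1.0 (fully open); "finger_force": force on a finger pad.
Only numpy, scipy, OpenCV 4.12 (cv2) and the standard library are available. Lean on these libraries where they do the work, as an engineer would, in place of code of your own. Each camera call takes 0.05 s, during which the arm holds its last target. There are 200 camera calls.

## Working session

There is one attempt and no reset: what is moved stays moved. The work goes in short steps, Python scripts to look and compute and a tool call to move; the robot and the scene stay as the last step left them, time stands still between calls to the robot, and variables do not carry over. Pictures are saved under pics/ and viewed, at most 10 in all, crops included, and the job is handed in when it is done.

Besides the shell and the picture viewer there is one more tool, called as name(argument=value, ...), one argument or row to a line, values as JSON. play_rows: Moves the arm, as the interface text tells. Its arguments: {"type":"object","properties":{"plan":{"type":"array","items":{"type":"number"}},"grip_force":{"type":"number"}},"required":["plan"]}

```bash
mkdir -p pics; ls
python3 - <<'E'
from station import ctrl, snapshot
import cv2, numpy as np, pickle
o=ctrl.get_obs()
for k in o: print(k,np.round(o[k],3).tolist())
d={}
for n in ["scene","side"]:
    s=snapshot(n); d[n]=s; cv2.imwrite(f"pics/{n}0.png",s["pixels"][:,:,::-1])
    print(n,s["intrinsics"],s["k1"],np.round(s["extrinsics"],3))
pickle.dump(d,open("s0.pkl","wb"))
E
```

```text
pics
time_s 0.0
qpos [66.869, 18.437, -4.016, 83.176, 1.295, 78.538, -3.262]
joint_velocities [-0.035, 0.041, -0.057, 0.06, 0.087, 0.021, -0.053]
joint_efforts [-0.0, -49.129, -0.404, -31.253, -0.064, 0.044, 0.0]
tool_pos [0.263, -0.594, 0.221]
ee_rot [[0.914, 0.406, -0.001], [0.406, -0.914, 0.002], [-0.0, -0.002, -1.0]]
wrist_force [-0.433, 0.48, 0.252]
ft_torque [-0.004, 0.09, 0.037]
finger_force 0.0
gripper_width 1.001
scene [[505.61117795   0.         323.42607141]
 [  0.         505.61117795 247.67883563]
 [  0.           0.           1.        ]] -0.09591351306168439 [[-0.586 -0.546  0.599 -0.012]
 [-0.81   0.397 -0.431  0.353]
 [-0.002 -0.738 -0.675  0.636]
 [ 0.     0.     0.     1.   ]]
side [[543.4843796    0.         308.71320431]
 [  0.         543.4843796  244.94171289]
 [  0.           0.           1.        ]] -0.0740239356816068 [[-0.869 -0.168  0.465  0.097]
 [-0.494  0.334 -0.803  0.643]
 [-0.021 -0.928 -0.373  0.353]
 [ 0.     0.     0.     1.   ]]
```

View pics/scene0.png

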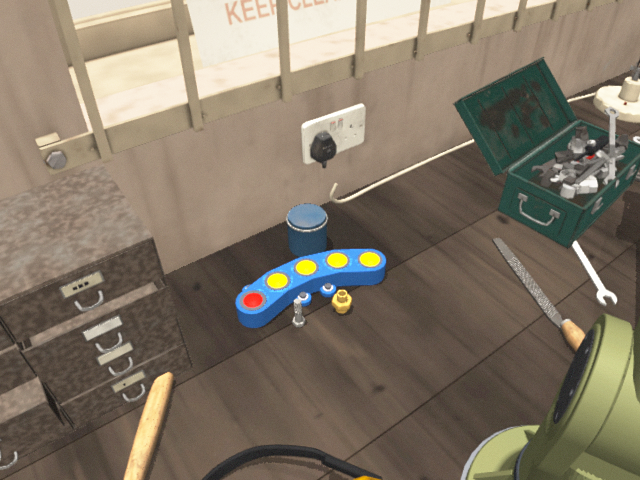

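View pics/side0.png

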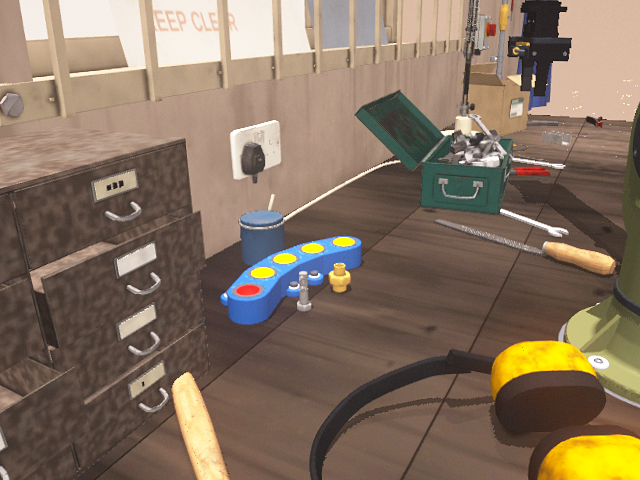

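The two pictures show the same layout. In the scene image the red plug is at about (254,300) and the yellow ones at (277,281), (306,268), (338,261) and (370,260). The tin is behind the bar, with the bolt (298,315) and nipple (342,300) on the inner side. Next I'll fit the manifold pose from both cameras.

```bash
cat > h.py <<'E'
import numpy as np, cv2
from scipy.optimize import least_squares
def proj(s,P):
    E=np.linalg.inv(s["extrinsics"]); p=np.atleast_2d(P)@E[:3,:3].T+E[:3,3]
    u=p[:,:2]/p[:,2:]; u=u*(1+s["k1"]*(u**2).sum(1,keepdims=True)); K=s["intrinsics"]
    return u*[K[0,0],K[1,1]]+K[:2,2]
def ground(s,px,z):
    return least_squares(lambda q:proj(s,[q[0],q[1],z])[0]-px,[.5,0]).x
def blobs(s,box):
    x0,y0,x1,y1=box; h=cv2.cvtColor(s["pixels"],cv2.COLOR_RGB2HSV)
    H,S,V=[h[...,i].astype(int) for i in range(3)]; out=[]
    ok=(S>190)&(V>120)
    for m in [ok&((H<6)|(H>174)),ok&(H>22)&(H<34)]:
        mm=np.zeros_like(H,np.uint8); mm[y0:y1,x0:x1]=m[y0:y1,x0:x1]
        n,l,st,c=cv2.connectedComponentsWithStats(mm)
        out+=[(*c[i],st[i,4]) for i in range(1,n) if st[i,4]>60]
    return np.array(out)
def bore(i,p):
    a=(2-np.asarray(i,float))*.056/.2; x=-.2+.2*np.cos(a); y=.2*np.sin(a); c,s=np.cos(p[2]),np.sin(p[2])
    return np.stack([p[0]+c*x-s*y,p[1]+s*x+c*y],-1)
E
python3 - <<'E'
import pickle; from h import *
d=pickle.load(open("s0.pkl","rb"))
obs={}
for n,box in [("scene",(230,240,400,320)),("side",(225,230,370,305))]:
    b=blobs(d[n],box); print(n,np.round(b,1).tolist())
    b=np.vstack([b[:1],b[1:][np.argsort(b[1:,0])]]); obs[n]=b[:,:2]
    for q in b: print(ground(d[n],q[:2],.039).round(4))
def P(p): return np.c_[bore(np.arange(5),p),np.full(5,.039)]
for ns in (["scene"],["side"],["scene","side"]):
    r=least_squares(lambda p:np.concatenate([(proj(d[n],P(p))-obs[n]).ravel() for n in ns]),[.45,.1,.5])
    print(ns,r.x,np.abs(r.fun).max())
p=r.x; np.save("p.npy",p); print(bore(np.arange(5),p).round(4)); print(np.degrees(p[2]))
for n,l in [("scene",dict(bolt=(298,324),nipple=(342,309),tin=(307,248))),("side",dict(bolt=(304,307),nipple=(340,289)))]:
    for k in l: print(n,k,ground(d[n],l[k],0).round(3))
E
```

```text
scene [[252.5, 299.6, 189.0], [369.5, 258.8, 181.0], [336.9, 259.5, 182.0], [305.6, 266.9, 188.0], [277.0, 280.1, 198.0]]
[0.485  0.1329]
[0.4985 0.0789]
[0.4966 0.0236]
[ 0.4798 -0.0298]
[ 0.4486 -0.0759]
side [[247.4, 289.8, 159.0], [343.7, 241.2, 116.0], [312.0, 247.8, 124.0], [284.2, 258.1, 138.0], [262.2, 272.1, 156.0]]
[0.4828 0.138 ]
[0.4966 0.0837]
[0.4952 0.0282]
[ 0.4785 -0.025 ]
[ 0.4472 -0.0712]
['scene'] [ 0.49684882  0.02326989 -0.17142047] 0.16392985893861578
['side'] [ 0.49520423  0.02815564 -0.16684951] 0.18404232602836146
['scene', 'side'] [ 0.49672044  0.0246182  -0.17035486] 1.3529689330264318
[[ 0.4846  0.1345]
 [ 0.4984  0.0804]
 [ 0.4967  0.0246]
 [ 0.4797 -0.0285]
 [ 0.4486 -0.0749]]
-9.760614570799186
scene bolt [0.429 0.086]
scene nipple [0.413 0.009]
scene tin [ 0.569 -0.028]
side bolt [0.431 0.082]
side nipple [0.412 0.011]
```

Run:
```python
import pickle; from h import *
d=pickle.load(open("s0.pkl","rb")); s=d["scene"]
for k,px,z in [("cab foot corner",(190,370),0),("cab edge top front",(152,240),.1),("cab top .2",(152,240),.2),("cab top .3",(152,240),.3),("cab back foot",(165,272),0),("toolbox corner",(572,246),0),("toolbox left",(502,208),0),("box rim .1",(575,198),.1),("tin top",(307,217),.074)]:
    print(k,ground(s,px,z).round(3))
t=d["side"]
print(ground(t,(262,219),.074).round(3),"side cab foot",ground(t,(207,350),0).round(3),"side toolbox",ground(t,(422,207),0).round(3),ground(t,(507,212),0).round(3))
# toolbox lid top: triangulate scene (545,58)/(455,103) with side (394,93)/(358,106)
for a,b in [((455,103),(358,106)),((545,58),(394,93)),((152,240),(187,141))]:
    r=least_squares(lambda q:np.r_[proj(s,q)[0]-a,proj(t,q)[0]-b],[.6,-.2,.1]); print(r.x.round(3),np.abs(r.fun).max())
```

```text
cab foot corner [0.45  0.265]
cab edge top front [0.641 0.224]
cab top .2 [0.52  0.248]
cab top .3 [0.398 0.272]
cab back foot [0.667 0.213]
toolbox corner [ 0.276 -0.441]
toolbox left [ 0.434 -0.423]
box rim .1 [ 0.304 -0.436]
tin top [ 0.569 -0.03 ]
[ 0.565 -0.02 ] side cab foot [0.48  0.229] side toolbox [ 0.43  -0.407] [ 0.266 -0.453]
[ 0.555 -0.36   0.205] 1.177811143792951
[ 0.63  -0.761  0.184] 2.22484911474578
[0.448 0.262 0.258] 0.653548218277848
```

play_rows(
  plan=[0.042,-0.03,-0.01,4.8,1,0.083,-0.059,-0.02,9.6,1,0.125,-0.089,-0.03,14.4,1,0.166,-0.118,-0.04,19.2,1,0.208,-0.148,-0.05,24,1],
  grip_force=10,
)

```text
time_s: 0.72
tool_pos: [0.3943, -0.3728, 0.2725]
ee_rot: [[1.0, -0.004, -0.0], [-0.004, -1.0, 0.0], [-0.0, -0.0, -1.0]]
wrist_force: [0.1, -0.6, 0.4]
gripper_width: 0.517
finger_force: 0.0
```

play_rows(
  plan=[0.016,-0.05,0,0,1,0.032,-0.1,0,0,1,0.048,-0.15,0.01,0,1,0.064,-0.2,0.02,0,1,0.08,-0.25,0.03,0,1],
)

```text
time_s: 1.35
tool_pos: [0.4741, -0.1229, 0.242]
ee_rot: [[1.0, -0.001, -0.0], [-0.001, -1.0, -0.0], [-0.0, 0.0, -1.0]]
wrist_force: [0.3, -0.1, -0.0]
gripper_width: 0.021
finger_force: 0.0
```

play_rows(
  plan=[0.002,-0.05,0.02,0,1,0.004,-0.1,0.04,0,1,0.006,-0.15,0.06,0,1,0.008,-0.2,0.08,0,1,0.01,-0.255,0.1,0,1],
)

```text
time_s: 1.98
tool_pos: [0.4841, 0.1313, 0.1417]
ee_rot: [[1.0, -0.002, 0.0], [-0.002, -1.0, -0.001], [0.0, 0.001, -1.0]]
wrist_force: [0.8, 0.3, 1.2]
gripper_width: 0.007
finger_force: 0.0
```

Run:
```python
from station import ctrl, snapshot; from h import *
w=snapshot("wrist"); s=snapshot("side")
cv2.imwrite("pics/mix1.png",cv2.hconcat([cv2.resize(w["pixels"],(400,300)),s["pixels"][100:400,180:580]])[:,:,::-1])
b=blobs(w,(0,0,640,480)); print(b.round(1).tolist())
for q in b: print(ground(w,q[:2],.040).round(4))
p=np.load("p.npy"); print(proj(w,np.c_[bore(np.arange(5),p),np.full(5,.04)]).round(0).tolist())
```

```text
[[313.1, 236.8, 1600.0], [396.1, 216.1, 1846.0], [480.1, 218.7, 1849.0], [553.8, 243.7, 1713.0], [609.5, 286.1, 1484.0]]
[0.4871 0.1327]
[0.5006 0.0792]
[0.4989 0.0241]
[ 0.482  -0.0283]
[ 0.4512 -0.0741]
[[310.0, 240.0], [394.0, 220.0], [479.0, 222.0], [554.0, 247.0], [610.0, 290.0]]
```

View pics/mix1.png

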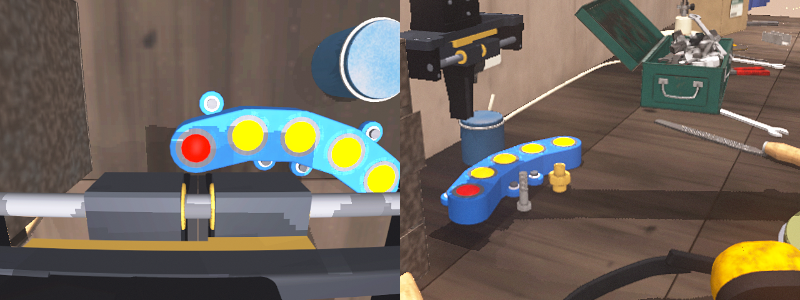

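The left half (wrist) shows the closed fingers just short of the red plug and clear of the cabinet. The right half (side) shows the gripper over the red end. The wrist camera's plug positions agree with the two-camera fit to about 2 mm, so I'll descend.

play_rows(
  plan=[0.001,-0.001,0.03,0,1,0.002,-0.002,0.06,0,1,0.002,-0.002,0.08,0,1,0.002,-0.002,0.09,0,1,0.002,-0.002,0.09,0,1],
)

```text
time_s: 2.7
tool_pos: [0.4859, 0.1321, 0.0521]
ee_rot: [[1.0, -0.001, -0.001], [-0.001, -1.0, -0.0], [-0.001, 0.0, -1.0]]
wrist_force: [-0.4, -0.8, -0.1]
gripper_width: 0.009
finger_force: 0.0
```

play_rows(
  plan=[0,-0.001,0.008,0,1,0,-0.001,0.01,0,1,0,-0.001,0.011,0,1,0,-0.001,0.012,0,1,0,-0.001,0.012,0,1],
)

```text
time_s: 3.32
tool_pos: [0.4865, 0.1335, 0.0408]
ee_rot: [[1.0, -0.001, 0.0], [-0.001, -1.0, -0.0], [0.0, 0.0, -1.0]]
wrist_force: [0.1, 0.1, 1.5]
gripper_width: 0.001
finger_force: 0.6
```

play_rows(
  plan=[0,0,0.0005,0,1,0,0,0.001,0,1,0,0,0.0015,0,1,0,0,0.002,0,1,0,0,0.002,0,1],
)

```text
time_s: 3.95
tool_pos: [0.4865, 0.1335, 0.0385]
ee_rot: [[1.0, -0.001, 0.0], [-0.001, -1.0, 0.0], [0.0, -0.0, -1.0]]
wrist_force: [0.3, 0.2, 1.9]
gripper_width: 0.007
finger_force: 0.7
```

play_rows(
  plan=[0,0,0.0004,0,1,0,0,0.0008,0,1,0,0,0.001,0,1,0,0,0.001,0,1],
)

```text
time_s: 4.45
tool_pos: [0.4864, 0.1335, 0.0375]
ee_rot: [[1.0, -0.001, 0.0], [-0.001, -1.0, -0.0], [0.0, 0.0, -1.0]]
wrist_force: [0.8, -0.1, 0.9]
gripper_width: 0.011
finger_force: 0.8
```

play_rows(
  plan=[0,0,0.0003,0,1,0,0,0.0006,0,1,0,0,0.0006,0,1,0,0,0.0006,0,1],
)

```text
time_s: 4.95
tool_pos: [0.4863, 0.1334, 0.0369]
ee_rot: [[1.0, -0.001, 0.0], [-0.001, -1.0, -0.0], [0.0, 0.0, -1.0]]
wrist_force: [0.6, -0.3, 2.0]
gripper_width: 0.009
finger_force: 0.8
```

play_rows(
  plan=[0.002,0.006,-0.002,0,1,0.004,0.012,-0.004,0,1,0.006,0.018,-0.004,0,1,0.008,0.026,-0.004,0,1,0.008,0.026,-0.004,0,1],
)

```text
time_s: 5.58
tool_pos: [0.4944, 0.1063, 0.0408]
ee_rot: [[1.0, -0.003, -0.0], [-0.003, -1.0, -0.0], [-0.0, 0.0, -1.0]]
wrist_force: [0.4, 0.9, -0.4]
gripper_width: 0.006
finger_force: 0.0
```

play_rows(
  plan=[0.001,0.005,0,0,1,0.002,0.011,0.001,0,1,0.003,0.016,0.002,0,1,0.004,0.022,0.003,0,1,0.005,0.0275,0.0035,0,1],
)

```text
time_s: 6.2
tool_pos: [0.4994, 0.0795, 0.0375]
ee_rot: [[1.0, -0.001, 0.0], [-0.001, -1.0, -0.0], [0.0, 0.0, -1.0]]
wrist_force: [-0.1, 1.4, 2.0]
gripper_width: 0.004
finger_force: 0.9
```

play_rows(
  plan=[0,0,0.0005,0,1,0.0005,0.006,-0.001,0,1,0.001,0.012,-0.003,0,1,0.0015,0.02,-0.0035,0,1,0.0015,0.0275,-0.0035,0,1],
)

```text
time_s: 6.82
tool_pos: [0.5007, 0.0516, 0.0409]
ee_rot: [[1.0, -0.001, 0.0], [-0.001, -1.0, -0.0], [0.0, 0.0, -1.0]]
wrist_force: [-0.3, -0.2, 0.8]
gripper_width: 0.007
finger_force: 0.0
```

play_rows(
  plan=[0,0.005,0,0,1,-0.001,0.011,0.001,0,1,-0.0015,0.017,0.002,0,1,-0.002,0.023,0.003,0,1,-0.003,0.028,0.0035,0,1],
)

```text
time_s: 7.45
tool_pos: [0.4978, 0.024, 0.0375]
ee_rot: [[1.0, -0.001, 0.0], [-0.001, -1.0, -0.0], [0.0, 0.0, -1.0]]
wrist_force: [0.0, 0.7, 2.8]
gripper_width: 0.004
finger_force: 0.9
```

play_rows(
  plan=[0,0,0.0005,0,1,-0.001,0.006,-0.001,0,1,-0.003,0.012,-0.003,0,1,-0.005,0.02,-0.0035,0,1,-0.0065,0.027,-0.0035,0,1],
)

```text
time_s: 8.07
tool_pos: [0.4909, -0.0034, 0.0409]
ee_rot: [[1.0, -0.002, -0.0], [-0.002, -1.0, -0.0], [-0.0, 0.0, -1.0]]
wrist_force: [0.4, 0.6, 0.6]
gripper_width: 0.004
finger_force: 0.0
```

play_rows(
  plan=[-0.002,0.005,0,0,1,-0.004,0.01,0.001,0,1,-0.006,0.016,0.002,0,1,-0.008,0.021,0.003,0,1,-0.0105,0.026,0.0035,0,1],
)

```text
time_s: 8.7
tool_pos: [0.4807, -0.0289, 0.0375]
ee_rot: [[1.0, -0.001, 0.0], [-0.001, -1.0, -0.0], [0.0, 0.0, -1.0]]
wrist_force: [0.4, 1.6, 1.6]
gripper_width: 0.003
finger_force: 0.9
```

play_rows(
  plan=[0,0,0.0005,0,1,-0.003,0.005,-0.001,0,1,-0.006,0.011,-0.003,0,1,-0.01,0.018,-0.0035,0,1,-0.0135,0.0245,-0.0035,0,1],
)

```text
time_s: 9.32
tool_pos: [0.4667, -0.0537, 0.0409]
ee_rot: [[1.0, -0.001, -0.0], [-0.001, -1.0, -0.0], [-0.0, 0.0, -1.0]]
wrist_force: [-0.0, 0.3, -0.7]
gripper_width: 0.005
finger_force: 0.0
```

play_rows(
  plan=[-0.003,0.004,0,0,1,-0.007,0.009,0.001,0,1,-0.01,0.013,0.002,0,1,-0.014,0.018,0.003,0,1,-0.017,0.022,0.0035,0,1],
)

```text
time_s: 9.95
tool_pos: [0.4499, -0.0754, 0.0374]
ee_rot: [[1.0, -0.001, 0.0], [-0.001, -1.0, -0.0], [0.0, 0.0, -1.0]]
wrist_force: [0.4, 0.6, 2.6]
gripper_width: 0.005
finger_force: 0.9
```

play_rows(
  plan=[0,0,0.0005,0,1,0,0,0.0005,0,1,0,0,-0.03,0,1,0,0,-0.08,0,1,0,0.03,-0.12,0,1],
)

```text
time_s: 10.58
tool_pos: [0.4504, -0.1029, 0.159]
ee_rot: [[1.0, 0.004, 0.001], [0.004, -1.0, 0.0], [0.001, -0.0, -1.0]]
wrist_force: [0.3, -1.3, -0.1]
gripper_width: 0.005
finger_force: 0.0
```

Run:
```python
from station import ctrl, snapshot
import cv2
a=snapshot("side")["pixels"][180:340,200:400]; b=snapshot("scene")["pixels"][190:350,210:410]
cv2.imwrite("pics/end.png",cv2.hconcat([cv2.resize(i,(400,320),interpolation=cv2.INTER_CUBIC) for i in (a,b)])[:,:,::-1])
```

```text
(no output)
```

View pics/end.png

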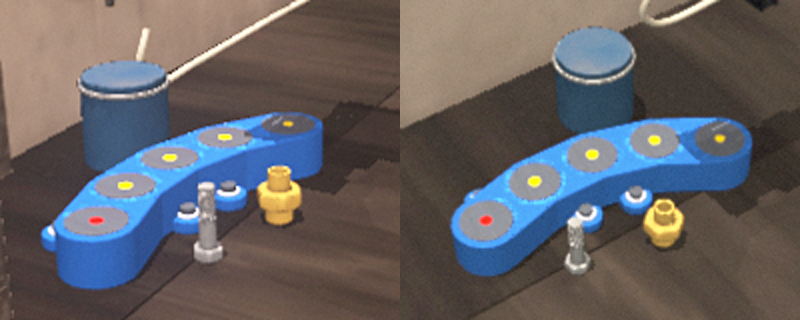

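Both views show all five domes sunk into their bores, with only a small coloured crown still showing on each. The bolt, nipple and tin haven't moved, and the gripper is clear, so I'll hand it in.

```bash
python3 -c "
from station import ctrl
print(ctrl.sign_off())"
```

```text
the job is handed in; nothing more can be done
None
```

All five plugs were pushed home in order from the red one in a single low stroke, at about 3 N or less in the readings between moves; the bolt, nipple and tin look unmoved in the final pictures, the arm ended clear, and the job was handed in at about 10.7 s (no verdict was returned).

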